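# Set up the V-block for gluing and hold the bar down in it

## Robot

A 7-joint arm with a two-finger parallel gripper is mounted at the origin on a cart in front of the work surface, level with it; the furniture and walls round the work are solid. World frame = base frame: x ahead of the robot, y to its left, z up, the work surface at z = 0. Lengths are in m, angles in rad, forces in N, time in s.
With the tool pointing down it reaches from about 0.4 to 0.85 m from the base axis. Payload 10.4 kg.
Tool frame: the origin (TCP) lies on the centre line of the jaws, within the pads' length; the fingertips stand 11 mm ahead of it and the grasp point (between the pads) lies 8 mm behind it (tip_reach is the distance from the TCP to the fingertips, in m); z points along the fingers, y is the line along which they close (so a half turn about z gives the same grasp; the last joint's range is limited). The gripper opens to 85 mm and grips with 20 to 120 N. Pads are 22 mm wide; open, the fingers measure 114 mm over their backs; the gripper's body (76 mm by 85 mm) begins 54 mm behind the grasp point. The pads swing forward as they close: fully open they stand 13 mm farther back than shut.
Start: joints at [-1.168, 0.332, -0.065, 1.46, 0.022, 1.35, -0.088], TCP at [0.258, 0.569, 0.242] pointing down, gripper open.
Joint ranges: [-2.6, 2.6], [-0.5, 2.12], [-1.47, 1.34], [0.16, 2.42], [-1.27, 4.41], [0.06, 2.06], [-2.6, 2.6]. Speed limits (rad/s): [2.22, 2.22, 2.79, 2.79, 3.14, 3.14, 3.14].

## Interface

Orientations are given as a unit quaternion [x, y, z, w].
In Python, from workcell import get_obs, camera, hand_in, tip_reach gives the robot as it stands. The module is installed in compiled form; this text tells all that it offers.
- The arm moves only by the tool move_arm, never from a script. Its argument "plan" is a list of rows, each an object with "delta_pos": the shift along the tool's x, y, z in normalised numbers (1 is 0.75 m), a list of three; "turn": the turn, a rotation vector about the tool's x, y, z in parts of the range, where 1.0 means pi/2 rad, a list of three; "fingers": the closure, from 0 (fully open) to 1 (shut). A call has 1 to 12 rows; each row is the pose to reach, as a shift and turn from the pose commanded when the call began, along the tool's axes at that moment; what a row does not reach only later rows make up. A row lasts 1/8 s, in which the tool goes at most 62.5 mm and 10.7 degrees, less where a joint would pass 70% of its speed; a pose out of reach is approached as far as the arm can. A call with a gripper value outside its range is refused whole. The fingers move at their own pace and stop on an object; "force" is the grip in N (left out, the last holds). Time passes only in rows, so rows that repeat a pose let the fingers close. It gives the time, the measured TCP pose, the force, the opening and the grip force at its end, in the units of the state.
- get_obs(): the state, without advancing time (a new reading comes with each control period).
- camera(name): name is "scene" or "side" or "wrist"; returns a dict with "color" (420x560x3 uint8, red, green, blue), "range_z" (420x560 float32, m along the optical axis (not along the pixel's ray), 0 where there is no reading), "fx", "fy", "cx", "cy" (pixels), "k1" (the pictures are not rectified: a ray, as slopes to the right and down, at radius r is drawn at 1 + k1 r^2 times it, then the intrinsics apply), "R" (3x3) and "t" (3): a world point X has camera coordinates R X + t; the wrist camera has in their place "tool_from_camera" (4x4, takes a point from camera to tool coordinates, whose origin is the TCP and whose axes are the flange's). Camera axes: x right, y down, z forward; pixel columns grow to the right and rows downward; lengths in m; the calibration is good to about 2 mm. A picture is of the moment at which its call begins: read the wrist's pose just before it.
- hand_in(): hands the job in; it is judged then, once.
The state is a dict: "clock": time; "joint_pos": joint angles; "joint_velocities": joint speeds; "tau": joint torques, N m; "position": TCP position; "ee_rot": TCP orientation; "ft_force": force on the tool from outside, world axes, zero at the start; "torque": the same for the moment, N m; "grip_width": opening from 0.0 (shut) to 1.0 (fully open); "grasp_force": force on a finger pad.
Only numpy, scipy, OpenCV 4.12 (cv2) and the standard library are available. Lean on these libraries where they do the work, as an engineer would, in place of code of your own. Each camera call takes 0.05 s, during which the arm holds its last target. There are 200 camera calls.

## Task

I am about to glue and tape a fitting onto the round aluminium bar. Set the wooden V-block upright on the bench midway between the glue bottle and the roll of masking tape, its vee running square to the line between those two, and let go of it; only then lay the bar lengthwise and centred in the vee. Finish while holding the bar pressed down (about 10 N) so that it bears on both sides of the vee, the gripper still pressing when the program ends, and leave everything else where it lies.

Things in the scene. Friction and masses are not known exactly. Their poses are not given: they have to be found in the camera images.
- v_block: Wooden double V-block, 150 (x) x 56 (y) x 52 (z) mm, 0.4 to 0.6 kg, loose. Origin: centre of its underside; z up; the vee runs along x. A 20 mm thick base board with two cheeks 40 to 70 mm from the middle at either end; the 80 mm gap between them is open above the board. Grip the board mid-length across its 56 mm. A 30 mm bar seated in the vee has its axis 56 mm above the underside.
- vee_left: The two sloping vee faces on the v_block's +y side (part of the v_block; same origin and axes). Each slopes at 45 degrees, from the apex 35 mm above the underside up to the cheek's top at 52 mm, 17 mm from the middle.
- vee_right: The two sloping vee faces on the v_block's -y side (part of the v_block; same origin and axes as v_block).
- bar: Solid round aluminium bar, 30 mm diameter, 150 mm long, about 0.3 kg, lying loose on the bench (it can roll). Origin: its centre, on its axis; its x is the bar's axis (the other two axes turn as it rolls). At the start the bar and the V-block lie one on the left and one on the right of the bench, either way.
- masking_tape: Roll of pale masking tape lying flat, about 103 mm diameter, 25 mm high, loose. Origin: centre of its underside. Its x axis points to the glue bottle. The glue bottle stands 300 mm from it, centre to centre.
- glue_bottle: Upright yellow glue bottle, 65 mm diameter, 184 mm high, loose, easily tipped. Origin: centre of its underside. It stands to the right of the tape roll as the robot sees it.
- sand_block: Bystander: sanding block 63 x 101 x 34 mm, loose, left of the work. Origin: centre of its underside.
- offcut_oak: Bystander: oak offcut 40 x 110 x 22 mm, loose, right of the work. Origin: centre of its underside.
Mind the look-alikes: they are no part of the job. Of the things like the masking_tape, leave any that is turquoise; of the rest the larger one is meant.

How it is judged:
By the outcome, as a careful person would: the job done as asked, in the order asked, and still so for the second after the job is handed in, while the arm keeps its last pose, push and grip.
It also fails if it takes over 72 s, if anything falls off the work surface, if the arm or the gripper's body presses on something with over 40 N, if the wrist force passes 120 N, or if a joint passes its speed limit or range.

## Working session

There is one attempt and no reset: what is moved stays moved. The work goes in short steps, Python scripts to look and compute and a tool call to move; the robot and the scene stay as the last step left them, time stands still between calls to the robot, and variables do not carry over. Pictures are saved under pics/ and viewed, at most 10 in all, crops included, and the job is handed in when it is done.

Besides the shell and the picture viewer there is one more tool, called after "Call:" in YAML: its name, and indented under it one key for each argument. move_arm: Moves the arm, as the interface text tells. Its arguments: {"type":"object","properties":{"plan":{"type":"array","items":{"type":"object","properties":{"delta_pos":{"type":"array","items":{"type":"number"}},"turn":{"type":"array","items":{"type":"number"}},"fingers":{"type":"number"}}}},"force":{"type":"number"}},"required":["plan"]}

```bash
mkdir -p pics; cat > h.py <<'E'
import numpy as np, cv2
from workcell import get_obs, camera, hand_in, tip_reach
from scipy.spatial.transform import Rotation as Ro
def pts(c,name,o=None):
    z=c["range_z"];h,w=z.shape
    u,v=np.meshgrid(np.arange(w),np.arange(h))
    K=np.array([[c["fx"],0,c["cx"]],[0,c["fy"],c["cy"]],[0,0,1.]])
    n=cv2.undistortPoints(np.stack([u,v],-1).reshape(-1,1,2).astype(float),K,np.array([c["k1"],0,0,0.])).reshape(h,w,2)
    P=np.concatenate([n*z[...,None],z[...,None]],-1)
    if name=="wrist":
        T=np.array(c["tool_from_camera"]);P=P@T[:3,:3].T+T[:3,3]
        P=P@Ro.from_quat(o["ee_rot"]).as_matrix().T+o["position"]
    else: P=(P-np.array(c["t"]))@np.array(c["R"])
    P[z==0]=np.nan
    return P
def grab(name):
    o=get_obs();c=camera(name);return o,c,pts(c,name,o)
E
python3 - <<'E'
from h import *
ims=[]
for n in("scene","side"):
    o,c,P=grab(n);np.savez("/tmp/"+n,P=P,color=c["color"]);cv2.imwrite(f"pics/{n}0.png",c["color"][...,::-1]);print(n,c["t"],c["R"])
print(o,tip_reach)
E
```

```text
scene [-0.44280763  0.25184868  1.15766456] [[ 0.84052244 -0.54174939 -0.00544219]
 [-0.42543613 -0.65377662 -0.62576372]
 [ 0.33544914  0.52828376 -0.77999369]]
side [-0.5314299   0.04881346  1.2324758 ] [[ 0.99565386 -0.08964453  0.02524376]
 [-0.02699973 -0.53726061 -0.84298401]
 [ 0.08913138  0.83863871 -0.53734598]]
{'clock': 0.05, 'joint_pos': array([-1.16757474,  0.33281771, -0.06472565,  1.46095321,  0.02162824,
        1.34988448, -0.08854382]), 'joint_velocities': array([-0.00149412, -0.00055571, -0.00145484, -0.000312  , -0.00010878,
       -0.00037938,  0.00099177]), 'tau': array([ 1.79980394e-03, -6.27373481e+01,  4.91213542e-02, -3.92848599e+01,
        1.62602006e-02,  7.10648659e-03,  5.00850945e-06]), 'position': array([0.25801841, 0.56886078, 0.24154414]), 'ee_rot': array([ 2.11301958e-01,  9.77420593e-01, -6.75196043e-04, -1.03098835e-04]), 'ft_force': array([-0.58749353,  0.38020316,  0.33353561]), 'torque': array([ 0.01079955,  0.03638284, -0.06239867]), 'grasp_force': 0.0, 'grip_width': 0.9996271148033213} 0.011
```

View pics/scene0.png

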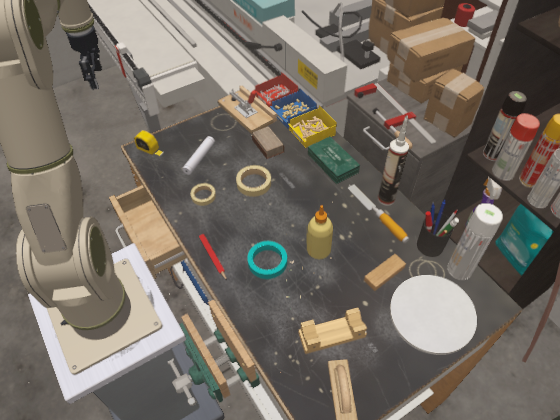

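View pics/side0.png

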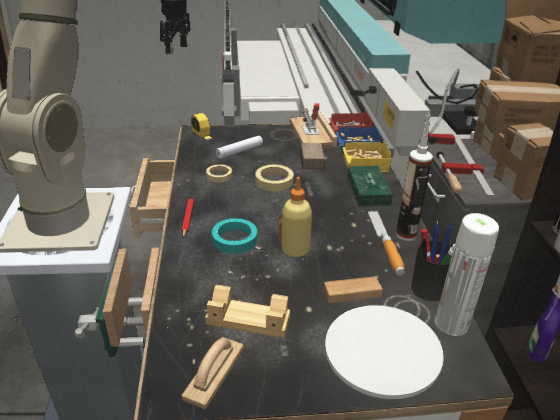

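Tape candidates in the scene view: large pale roll (254,180), small pale roll (203,193), turquoise roll (267,259). I choose the large pale one. The glue bottle is the yellow one at (319,235), not the black cartridge (395,170) or the spray can. The V-block is at (333,330), not the wooden float (342,390), and the bar is at (199,155).

```bash
python3 - <<'E'
from h import *
d=np.load("/tmp/scene.npz");P=d["P"];col=d["color"]
s=np.load("/tmp/side.npz");Q=s["P"]
def ext(P,box,lo,hi):
    u0,v0,u1,v1=box;p=P[v0:v1,u0:u1].reshape(-1,3);p=p[(p[:,2]>lo)&(p[:,2]<hi)];return p
def rep(n,p,circ=False):
    q=p[:,:2].astype(np.float32);r=cv2.minAreaRect(q);c=cv2.minEnclosingCircle(q)
    print(n,len(p),'rect',np.round(r[0],4),np.round(r[1],4),round(r[2],1),'circ',np.round(c[0],4),round(c[1],4),'z',np.round(np.percentile(p[:,2],[2,50,98]),4))
for nm,A,B in(("scene",P,dict(tape=(232,162,276,198),small=(188,180,218,205),turq=(245,238,290,280),glue=(302,204,336,262),v=(296,305,370,352),bar=(180,133,218,176),sand=(250,124,288,160),oak=(362,252,408,292))),
 ("side",Q,dict(tape=(252,162,298,192),small=(203,163,235,183),glue=(278,174,315,260),v=(203,283,294,336),bar=(213,133,267,160),sand=(298,142,328,170),oak=(322,274,386,304)))):
    print(nm)
    for k,b in B.items():
        p=ext(A,b,0.008,.25)
        rep(k,p)
        if k in("tape","small"): rep(' top',ext(A,b,.02,.03))
        if k=="v":
            rep(' cheeks',ext(A,b,.046,.056));rep(' low',ext(A,b,.014,.024))
        if k=="glue":
            for l in(.02,.05,.08,.11,.15):
                g=ext(A,b,l,l+.02)
                x=g[:,:2]; from scipy.optimize import least_squares
                if len(g)>10:
                    f=least_squares(lambda t:np.hypot(*(x-t[:2]).T)-t[2],[*x.mean(0),.03],loss='soft_l1',f_scale=.003).x;print('  cyl',l,len(g),f)
    print('bench z',np.nanmedian(A[ (np.abs(A[...,2])<.02)][:,2]))
c=cv2.resize(col[290:360,285:385],None,fx=4,fy=4,interpolation=cv2.INTER_CUBIC)
c2=cv2.resize(col[130:210,175:275],None,fx=4,fy=4,interpolation=cv2.INTER_CUBIC)
cv2.imwrite("pics/c1.png",np.vstack([c,c2])[...,::-1])
E
```

```text
scene
tape 533 rect [0.5333 0.1633] [0.1052 0.1011] 41.3 circ [0.5308 0.1651] 0.0547 z [0.0088 0.0222 0.0281]
 top 346 rect [0.5329 0.1636] [0.1034 0.1023] 8.2 circ [0.5308 0.1651] 0.0547 z [0.0206 0.0238 0.0284]
small 241 rect [0.384  0.2017] [0.073  0.0705] 57.8 circ [0.3854 0.2021] 0.0382 z [0.0087 0.0153 0.0201]
 top 7 rect [0.3829 0.1888] [0.0575 0.0508] 24.0 circ [0.3832 0.1951] 0.0322 z [0.02   0.0204 0.0239]
turq 688 rect [ 0.4219 -0.094 ] [0.1026 0.1012] 37.6 circ [ 0.4209 -0.0932] 0.0532 z [0.009  0.0226 0.0274]
glue 1020 rect [ 0.5513 -0.1409] [0.0516 0.0639] 58.8 circ [ 0.5542 -0.1332] 0.035 z [0.0114 0.0992 0.1666]
  cyl 0.02 107 [ 0.55771299 -0.13301807  0.03278025]
  cyl 0.05 108 [ 0.55601276 -0.13382567  0.03162403]
  cyl 0.08 125 [ 0.55584297 -0.13336244  0.03178574]
  cyl 0.11 243 [ 0.55524507 -0.13341926  0.02204053]
  cyl 0.15 71 [ 0.5561526  -0.13180034  0.00935309]
v 1694 rect [ 0.4408 -0.3496] [0.0598 0.1483] 72.4 circ [ 0.4413 -0.3501] 0.0775 z [0.0134 0.0227 0.0539]
 cheeks 382 rect [ 0.4424 -0.3496] [0.0588 0.1402] 72.4 circ [ 0.442  -0.3507] 0.0752 z [0.046
[... 804 characters left out ...]
t call last):
  File "<stdin>", line 15, in <module>
  File "<stdin>", line 8, in rep
    return _quantile_unchecked(
        a, q, axis, out, overwrite_input, method, keepdims, weights)
    return _ureduce(a,
                    func=_quantile_ureduce_func,
    ...<5 lines>...
                    overwrite_input=overwrite_input,
                    method=method)
    r = func(a, **kwargs)
    result = _quantile(arr,
                       quantiles=q,
    ...<2 lines>...
                       out=out,
                       weights=wgt)
    slices_having_nans = np.isnan(arr[-1, ...])
                                  ~~~^^^^^^^^^
IndexError: index -1 is out of bounds for axis 0 with size 0
```

```bash
python3 - <<'E'
from h import *
from scipy.optimize import least_squares
d=np.load("/tmp/scene.npz");P=d["P"];col=d["color"]
Q=np.load("/tmp/side.npz")["P"]
def ext(P,x0,x1,y0,y1,lo,hi):
    p=P.reshape(-1,3);return p[(p[:,0]>x0)&(p[:,0]<x1)&(p[:,1]>y0)&(p[:,1]<y1)&(p[:,2]>lo)&(p[:,2]<hi)]
for A in(P,Q):
    for k,b in dict(bar=(.36,.55,.24,.42,.008,.04),tape=(.46,.61,.09,.23,.017,.032),small=(.34,.43,.15,.245,.008,.03),v=(.35,.53,-.41,-.28,.012,.06),cheek=(.35,.53,-.41,-.28,.045,.06),sand=(.57,.75,.18,.30,.02,.04),oak=(.57,.75,-.38,-.24,.012,.03)).items():
        p=ext(A,*b);q=p[:,:2].astype(np.float32);r=cv2.minAreaRect(q);m=q.mean(0);w,V=np.linalg.eigh(np.cov((q-m).T))
        print(k,len(p),'rect',np.round(r[0],4),np.round(r[1],4),round(r[2],1),'pca',np.round(np.degrees(np.arctan2(V[1,1],V[0,1])),1),'z98',np.percentile(p[:,2],98).round(4))
    for l in(.02,.05,.08):
        g=ext(A,.5,.62,-.2,-.08,l,l+.03)[:,:2]
        print(' glue',least_squares(lambda t:np.hypot(*(g-t[:2]).T)-.0325,g.mean(0),loss='soft_l1',f_scale=.003).x)
c=cv2.resize(col[290:360,285:385],None,fx=4,fy=4,interpolation=cv2.INTER_CUBIC)
c2=cv2.resize(col[130:210,175:275],None,fx=4,fy=4,interpolation=cv2.INTER_CUBIC)
cv2.imwrite("pics/c1.png",np.vstack([c,c2])[...,::-1])
E
```

```text
bar 411 rect [0.4541 0.3397] [0.1492 0.0984] 54.3 pca -146.6 z98 0.033
tape 408 rect [0.5333 0.1633] [0.1052 0.1011] 41.3 pca 61.5 z98 0.0282
small 241 rect [0.384  0.2017] [0.073  0.0705] 57.8 pca 71.5 z98 0.0201
v 1699 rect [ 0.4343 -0.37  ] [0.1027 0.1483] 72.4 pca 163.9 z98 0.0539
cheek 413 rect [ 0.4423 -0.35  ] [0.0596 0.1402] 72.4 pca 163.7 z98 0.0555
sand 430 rect [0.6592 0.2463] [0.1906 0.1095] 7.7 pca -176.7 z98 0.0381
oak 967 rect [ 0.6735 -0.3218] [0.1513 0.1166] 0.4 pca 137.1 z98 0.026
 glue [ 0.5572947  -0.13316637]
 glue [ 0.55664782 -0.13290396]
 glue [ 0.55694328 -0.131992  ]
bar 416 rect [0.4488 0.3426] [0.1541 0.0371] 29.9 pca -147.6 z98 0.029
tape 360 rect [0.5355 0.16  ] [0.1079 0.0998] 87.0 pca 82.3 z98 0.0248
small 214 rect [0.3849 0.1983] [0.0751 0.0685] 89.4 pca 93.5 z98 0.0172
v 2401 rect [ 0.4384 -0.3673] [0.0959 0.1513] 74.0 pca 163.4 z98 0.0519
cheek 490 rect [ 0.443  -0.3497] [0.0608 0.1413] 73.4 pca 163.1 z98 0.0529
sand 368 rect [0.6606 0.24  ] [0.179  0.1169] 0.3 pca -170.9 z98 0.0349
oak 997 rect [ 0.6734 -0.3236] [0.1478 0.1158] 2.1 pca 170.7 z98 0.0231
 glue [ 0.55791941 -0.13343538]
 glue [ 0.55736704 -0.13342257]
 glue [ 0.55739286 -0.13236157]
```

View pics/c1.png

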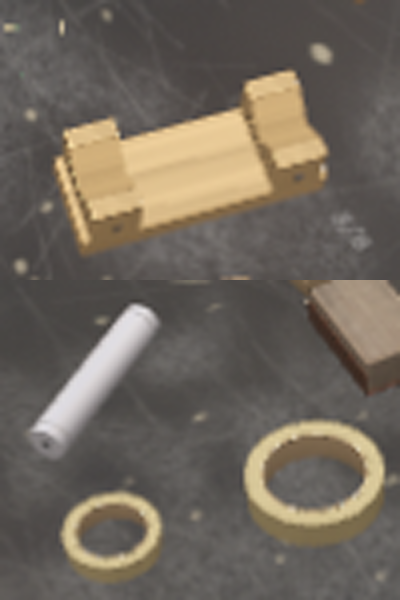

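Crop: the V-block stands upright, cheeks at (92,165) and (290,120), and the large pale roll is at (315,480), with the smaller one at (112,535). The bar is at (95,380). These confirm my choices. Next I go to a point above the tape and glue to refine with the wrist camera.

```bash
cat >> h.py <<'E'
def rows(*targets):
    "world targets (x,y,z,yaw of tool y in deg) as delta/turn in present tool axes, tool pointing straight down"
    o=get_obs();R=Ro.from_quat(o["ee_rot"])
    ty=R.as_matrix()[:,1];print("now",np.round(o["position"],4),"yaw_y %.2f"%np.degrees(np.arctan2(ty[1],ty[0])),"t",o["clock"],"F",np.round(o["ft_force"],1),'j7 %.2f'%o["joint_pos"][6])
    for x,y,z,a in targets:
        a=np.radians(a);yy=np.array([np.cos(a),np.sin(a),0]);zz=np.array([0,0,-1.]);xx=np.cross(yy,zz)
        T=Ro.from_matrix(np.stack([xx,yy,zz],1))
        print(np.round(R.inv().apply(np.array([x,y,z])-o["position"]),4).tolist(),np.round((R.inv()*T).as_rotvec(),4).tolist())
E
python3 -c "
from h import *
c=camera('wrist');print(c['tool_from_camera'],c['fx'])
rows((.42,.30,.33,65.6),(.47,.02,.38,68))"
```

```text
[[-1.27096169e-03 -9.57555707e-01 -2.88245471e-01  7.32733616e-02]
 [ 9.99999174e-01 -1.16116680e-03 -5.51886358e-04  4.99569473e-04]
 [ 1.93760860e-04 -2.88245935e-01  9.57556392e-01 -1.31980262e-01]
 [ 0.00000000e+00  0.00000000e+00  0.00000000e+00  1.00000000e+00]] 298.33901176400536
now [0.2581 0.5689 0.2417] yaw_y 65.60 t 0.15 F [ 0.2 -0.2 -0.3] j7 -0.09
[-0.2586, -0.1781, -0.0881] [-0.0011, 0.0001, 0.0001]
[-0.4198, -0.4125, -0.1378] [-0.0011, 0.0001, -0.0418]
```

The manual's scale: shifts go in shares of 0.75 m and turns go in shares of pi/2 rad. Converting my numbers, -0.42 m is -0.56, -0.4125 m is -0.55, -0.042 rad is -0.0267.

Call:
move_arm:
  plan:
    - {"delta_pos":[-0.0867,-0.06,-0.0533],"turn":[0,0,0],"fingers":0}
    - {"delta_pos":[-0.1733,-0.12,-0.1067],"turn":[0,0,0],"fingers":0}
    - {"delta_pos":[-0.24,-0.1733,-0.1173],"turn":[0,0,0],"fingers":0}
    - {"delta_pos":[-0.3067,-0.22,-0.1173],"turn":[0,0,0],"fingers":0}
    - {"delta_pos":[-0.36,-0.28,-0.1333],"turn":[0,0,0],"fingers":0}
    - {"delta_pos":[-0.4133,-0.3467,-0.1467],"turn":[0,0,-0.0064],"fingers":0}
    - {"delta_pos":[-0.46,-0.4133,-0.16],"turn":[0,0,-0.0127],"fingers":0}
    - {"delta_pos":[-0.5067,-0.4733,-0.1733],"turn":[0,0,-0.0191],"fingers":0}
    - {"delta_pos":[-0.56,-0.55,-0.184],"turn":[0,0,-0.0267],"fingers":0}
    - {"delta_pos":[-0.56,-0.55,-0.184],"turn":[0,0,-0.0267],"fingers":0}
    - {"delta_pos":[-0.56,-0.55,-0.184],"turn":[0,0,-0.0267],"fingers":0}
    - {"delta_pos":[-0.56,-0.55,-0.184],"turn":[0,0,-0.0267],"fingers":0}

```text
clock: 1.65
position: [0.4701, 0.0207, 0.3801]
ee_rot: [0.191, 0.982, 0.0, -0.0]
ft_force: [-0.3, -0.1, -0.0]
grip_width: 0.998
grasp_force: 0.0
```

```bash
python3 - <<'E'
from h import *
o,c,P=grab("wrist");cv2.imwrite("pics/w1.png",c["color"][...,::-1]);np.savez("/tmp/w1",P=P,color=c["color"])
print(np.round(o["joint_velocities"],3))
p=P.reshape(-1,3)
for k,b in dict(bar=(.36,.55,.26,.42,.008,.04),tape=(.47,.60,.10,.225,.018,.032),v=(.35,.53,-.42,-.28,.012,.06),cheek=(.35,.53,-.41,-.28,.045,.06)).items():
    x0,x1,y0,y1,lo,hi=b
    q=p[(p[:,0]>x0)&(p[:,0]<x1)&(p[:,1]>y0)&(p[:,1]<y1)&(p[:,2]>lo)&(p[:,2]<hi)]
    if len(q)<5: print(k,0);continue
    r=cv2.minAreaRect(q[:,:2].astype(np.float32));print(k,len(q),r,cv2.minEnclosingCircle(q[:,:2].astype(np.float32)),np.percentile(q[:,2],98))
q=p[(p[:,0]>.5)&(p[:,0]<.62)&(p[:,1]>-.2)&(p[:,1]<-.08)]
for z in(.03,.06,.09,.12,.15,.17):
    g=q[(q[:,2]>z)&(q[:,2]<z+.02)]
    if len(g)>5:print(z,len(g),g.mean(0),cv2.minEnclosingCircle(g[:,:2].astype(np.float32)))
rows((.442,-.35,.25,73.5))
E
```

```text
[-0.015  0.004 -0.021  0.002  0.001 -0.002  0.001]
bar 2020 ((0.4456596374511719, 0.34865427017211914), (0.15116098523139954, 0.02955225482583046), 33.899322509765625) ((0.4452061057090759, 0.3499068319797516), 0.07605025172233582) 0.03125496816093806
tape 1411 ((0.5343359112739563, 0.1660241037607193), (0.10143575072288513, 0.10044360905885696), 69.9549560546875) ((0.5333921313285828, 0.16657166182994843), 0.052338555455207825) 0.026378233478978986
v 3247 ((0.4330834448337555, -0.37410157918930054), (0.11545882374048233, 0.1476822793483734), 72.85346221923828) ((0.43877100944519043, -0.35782745480537415), 0.08316252380609512) 0.05313845419615262
cheek 783 ((0.4414252042770386, -0.3475397825241089), (0.057779788970947266, 0.14089131355285645), 72.69110107421875) ((0.44173917174339294, -0.34638717770576477), 0.07482002675533295) 0.053856080998109
0.03 154 [ 0.53833604 -0.11062426  0.04011801] ((0.5490227341651917, -0.12164472788572311), 0.03212101012468338)
0.06 215 [ 0.5372978  -0.1123925   0.07083661] ((0.5484538674354553, -0.12223999202251434), 0.03183811530470848)
0.09 367 [ 0.54179696 -0.11530628  0.10168747] ((0.5555324554443359, -0.13146302103996277), 0.03209784999489784)
0.12 391 [ 0.55031282 -0.12399408  0.12473236] ((0.5546901822090149, -0.13090528547763824), 0.023757103830575943)
0.15 222 [ 0.55263703 -0.1277961   0.15525668] ((0.5540984272956848, -0.13186775147914886), 0.014172624796628952)
0.17 41 [ 0.5533558  -0.12857745  0.17768919] ((0.5538238883018494, -0.1306157112121582), 0.004219356924295425)
now [0.47   0.0213 0.38  ] yaw_y 68.10 t 1.7 F [0.2 0.3 0. ] j7 1.02
[-0.1125, -0.3549, 0.1299] [-0.0, -0.0006, -0.0942]
```

View pics/w1.png

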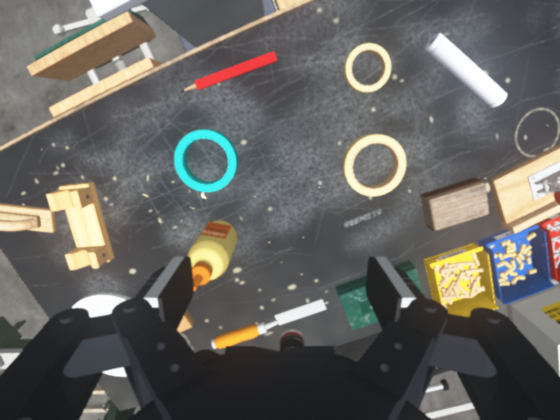

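The wrist view shows the large pale roll at (375,165), the glue bottle at (210,250), the V-block at (82,225) and the bar at (468,70). The positions agree with the other cameras to a few mm. Moving above the V-block.

To row units: -0.355 m is -0.4733, -0.11 m is -0.1467, -0.094 rad is -0.0598.

Call:
move_arm:
  plan:
    - {"delta_pos":[-0.0267,-0.0733,0.0133],"turn":[0,0,-0.0064],"fingers":0}
    - {"delta_pos":[-0.0467,-0.1467,0.0267],"turn":[0,0,-0.0191],"fingers":0}
    - {"delta_pos":[-0.0667,-0.22,0.04],"turn":[0,0,-0.0286],"fingers":0}
    - {"delta_pos":[-0.0933,-0.2933,0.0667],"turn":[0,0,-0.0382],"fingers":0}
    - {"delta_pos":[-0.12,-0.3667,0.1067],"turn":[0,0,-0.0477],"fingers":0}
    - {"delta_pos":[-0.1333,-0.4267,0.1467],"turn":[0,0,-0.0573],"fingers":0}
    - {"delta_pos":[-0.1493,-0.4733,0.2],"turn":[0,0,-0.0598],"fingers":0}
    - {"delta_pos":[-0.1493,-0.4733,0.24],"turn":[0,0,-0.0598],"fingers":0}
    - {"delta_pos":[-0.1493,-0.4733,0.24],"turn":[0,0,-0.0598],"fingers":0}
    - {"delta_pos":[-0.1493,-0.4733,0.24],"turn":[0,0,-0.0598],"fingers":0}

```text
clock: 2.95
position: [0.4423, -0.3502, 0.2013]
ee_rot: [0.143, 0.99, 0.0, 0.0]
ft_force: [0.8, -1.0, 0.1]
grip_width: 0.995
grasp_force: 0.0
```

```bash
python3 - <<'E'
from h import *
o,c,P=grab("wrist");cv2.imwrite("pics/w2.png",c["color"][...,::-1])
p=P.reshape(-1,3);p=p[np.hypot(p[:,0]-.442,p[:,1]+.349)<.081]
for lo,hi in((.012,.058),(.044,.058),(.012,.026)):
    q=p[(p[:,2]>lo)&(p[:,2]<hi)];print(len(q),cv2.minAreaRect(q[:,:2].astype(np.float32)),np.percentile(q[:,2],[10,50,98]))
rows((.442,-.349,.12,73.5))
E
```

```text
8300 ((0.43209636211395264, -0.37293288111686707), (0.11028681695461273, 0.14568191766738892), 72.9385986328125) [0.01927619 0.02133544 0.05312547]
2465 ((0.4425256550312042, -0.34764933586120605), (0.05603295937180519, 0.14046365022659302), 73.05876922607422) [0.04584897 0.05156263 0.05356649]
4513 ((0.4180358648300171, -0.3686552941799164), (0.11022955924272537, 0.11628232896327972), 72.9635009765625) [0.01497362 0.02021562 0.02208103]
now [ 0.4424 -0.3505  0.2017] yaw_y 73.50 t 3.0 F [0.6 0.5 0.3] j7 2.06
[0.001, 0.0013, 0.0817] [0.0003, 0.0019, 0.0001]
```

View pics/w2.png

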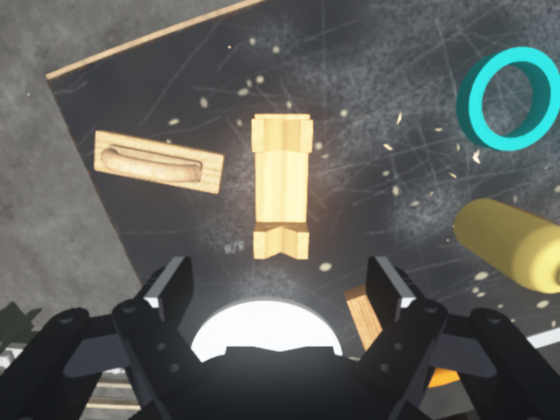

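The wrist view shows the V-block centred at (281,185), upright, with the wooden float at (160,165), about 33 px (~30 mm) off its left edge. I measure that clearance, and the fingertip depth.

```bash
python3 - <<'E'
from h import *
o,c,P=grab("wrist")
R=Ro.from_quat(o["ee_rot"]).as_matrix();T=(P-o["position"])@R
m=T[...,2]<.06
for s in(-1,1):
    q=T[m&(s*T[...,1]>.02)];print(s,len(q),'tool z max',np.percentile(q[:,2],[90,99,100]).round(4)); t=q[q[:,2]>np.percentile(q[:,2],97)];print(t.min(0).round(4),t.max(0).round(4))
c0=np.array([.4425,-.3477]);a=np.radians(73.06);ey=np.array([np.cos(a),np.sin(a)]);ex=np.array([ey[1],-ey[0]])
p=P[110:210,80:250].reshape(-1,3);p=p[(p[:,2]>.008)];q=(p[:,:2]-c0)
k=q@ey<-.035;print('float along ey',(q@ey)[k].max(),'near mid',(q@ey)[k&(abs(q@ex)<.02)].max(),p[k][:,2].max(), 'z at edge',p[k&(abs(q@ex)<.02)&(q@ey>-.07)][:,2].max())
rows((.4425,-.3477,.10,73.06),(.4425,-.3477,.05,73.06))
E
```

```text
-1 18680 tool z max [-0.0337 -0.0091 -0.0021]
[-0.0116 -0.0558 -0.0157] [ 0.0119 -0.0416 -0.0021]
1 18938 tool z max [-0.034  -0.0088 -0.0021]
[-0.0112  0.0425 -0.0156] [ 0.0116  0.0563 -0.0021]
float along ey -0.06229154969195884 near mid -0.06463151035357872 0.06185083339358213 z at edge 0.015988345335312237
now [ 0.4423 -0.3506  0.2017] yaw_y 73.49 t 3.05 F [-0.7 -0.6 -0. ] j7 2.07
[0.0009, 0.0028, 0.1017] [0.0003, 0.0023, 0.0075]
[0.001, 0.0028, 0.1517] [0.0003, 0.0023, 0.0075]
```

To row units: 0.13 m is 0.1733, 0.001 m is 0.0013, 0.002 rad is 0.0013.

Call:
move_arm:
  plan:
    - {"delta_pos":[0.0013,0.004,0.0533],"turn":[0,0,0.0045],"fingers":0.2}
    - {"delta_pos":[0.0013,0.004,0.1067],"turn":[0,0,0.0045],"fingers":0.2}
    - {"delta_pos":[0.0013,0.004,0.1467],"turn":[0,0,0.0045],"fingers":0.2}
    - {"delta_pos":[0.0013,0.004,0.1733],"turn":[0,0.0013,0.0045],"fingers":0.2}
    - {"delta_pos":[0.0013,0.004,0.1733],"turn":[0,0.0013,0.0045],"fingers":0.2}
    - {"delta_pos":[0.0013,0.004,0.1733],"turn":[0,0.0013,0.0045],"fingers":0.2}

```text
clock: 3.8
position: [0.4419, -0.3484, 0.0716]
ee_rot: [0.148, 0.989, -0.0, -0.0]
ft_force: [-0.2, -0.2, 0.3]
grip_width: 0.798
grasp_force: 0.0
```

```bash
python3 - <<'E'
from h import *
o,c,P=grab("wrist")
R=Ro.from_quat(o["ee_rot"]).as_matrix();T=(P-o["position"])@R
m=T[...,2]<.035
for s in(-1,1):
    q=T[m&(s*T[...,1]>.02)&(abs(T[...,0])<.02)];print(s,np.percentile(q[:,2],[90,99,100]).round(4)); t=q[q[:,2]>np.percentile(q[:,2],97)];print(t.min(0).round(4),t.max(0).round(4))
print(o["grip_width"])
p=P.reshape(-1,3);p=p[np.hypot(p[:,0]-.442,p[:,1]+.349)<.09]
q=p[(p[:,2]>.044)&(p[:,2]<.058)];print(len(q),cv2.minAreaRect(q[:,:2].astype(np.float32)))
rows((.4425,-.3477,.013,73.06))
E
```

```text
-1 [-0.0124  0.0298  0.035 ]
[ 0.0071 -0.1053  0.0209] [ 0.02  -0.084  0.035]
1 [-0.0335 -0.0037  0.0042]
[-0.0114  0.0339 -0.0119] [0.0114 0.0483 0.0042]
0.7975574424128582
7084 ((0.44244250655174255, -0.3479752540588379), (0.0564223974943161, 0.13999412953853607), 72.91926574707031)
now [ 0.4419 -0.3484  0.0717] yaw_y 73.00 t 3.85 F [-0.1  0.4  0.6] j7 2.16
[-0.0004, 0.0008, 0.0587] [-0.0002, 0.0001, -0.0011]
```

To row units: 0.06 m is 0.08, 0.05 m is 0.0667.

Call:
move_arm:
  plan:
    - {"delta_pos":[0,0.0007,0.04],"turn":[0,0,0],"fingers":0.2}
    - {"delta_pos":[0,0.0007,0.0667],"turn":[0,0,0],"fingers":0.2}
    - {"delta_pos":[0,0.0007,0.08],"turn":[0,0,0],"fingers":0.2}
    - {"delta_pos":[0,0.0007,0.08],"turn":[0,0,0],"fingers":0.2}
    - {"delta_pos":[0,0.0007,0.08],"turn":[0,0,0],"fingers":0.5}
    - {"delta_pos":[0,0.0007,0.08],"turn":[0,0,0],"fingers":0.5}
    - {"delta_pos":[0,0.0007,0.08],"turn":[0,0,0],"fingers":0.5}
    - {"delta_pos":[0,0.0007,0.08],"turn":[0,0,0],"fingers":0.5}
    - {"delta_pos":[0,0.0007,0.08],"turn":[0,0,0],"fingers":0.5}
  force: 60

```text
clock: 4.97
position: [0.4416, -0.348, 0.0113]
ee_rot: [0.148, 0.989, -0.0, -0.0]
ft_force: [-1.9, 1.1, 7.0]
grip_width: 0.64
grasp_force: 65.1
```

```bash
python3 - <<'E'
from h import *
rows((.4425,-.348,.10,73),(.4425,-.348,.26,73),(.5453,.0155,.26,94.35))
E
```

```text
now [ 0.4416 -0.348   0.0113] yaw_y 72.98 t 4.975 F [-1.9  1.1  7. ] j7 2.21
[-0.0009, 0.0002, -0.0887] [-0.0003, -0.0005, -0.0003]
[-0.0008, 0.0002, -0.2487] [-0.0003, -0.0005, -0.0003]
[0.0073, 0.3778, -0.2488] [-0.0002, -0.0005, -0.373]
```

To row units: -0.25 m is -0.3333, -0.22 m is -0.2933.

Call:
move_arm:
  plan:
    - {"delta_pos":[0,0,-0.04],"turn":[0,0,0],"fingers":0.5}
    - {"delta_pos":[0,0,-0.1067],"turn":[0,0,0],"fingers":0.5}
    - {"delta_pos":[0,0,-0.1733],"turn":[0,0,0],"fingers":0.5}
    - {"delta_pos":[0,0,-0.24],"turn":[0,0,0],"fingers":0.5}
    - {"delta_pos":[0,0,-0.2933],"turn":[0,0,0],"fingers":0.5}
    - {"delta_pos":[0,0,-0.3333],"turn":[0,0,0],"fingers":0.5}
    - {"delta_pos":[0,0,-0.3333],"turn":[0,0,0],"fingers":0.5}

```text
clock: 5.85
position: [0.4421, -0.348, 0.2618]
ee_rot: [0.148, 0.989, -0.0, 0.001]
ft_force: [-0.7, 0.4, -4.3]
grip_width: 0.639
grasp_force: 66.3
```

```bash
python3 - <<'E'
from h import *
rows((.5453,.0155,.26,94.35))
o,c,P=grab("wrist")
R=Ro.from_quat(o["ee_rot"]).as_matrix();T=(P-o["position"])@R
q=T[(T[...,2]<.05)&(T[...,2]>-.06)&(abs(T[...,1])<.027)&(abs(T[...,0])<.1)]
for lo,hi in((-.06,-.02),(-.02,.02)):
    t=q[(q[:,2]>lo)&(q[:,2]<hi)];print(len(t),cv2.minAreaRect(t[:,:2].astype(np.float32)),np.percentile(t[:,2],[5,50,95]), t[:,0].min(),t[:,0].max())
t=q[(q[:,2]<-.03)];A=np.c_[t[:,:2],np.ones(len(t))]
b=q[(abs(q[:,0])<.035)&(q[:,2]>-.02)&(q[:,2]<.02)];print('board plane',np.linalg.lstsq(np.c_[b[:,:2],np.ones(len(b))],b[:,2],rcond=None)[0])
E
```

```text
now [ 0.4421 -0.348   0.2618] yaw_y 72.99 t 5.85 F [-0.7  0.4 -4.3] j7 2.02
[0.0077, 0.3778, 0.0018] [-0.0002, 0.0013, -0.3728]
16372 ((0.02872830629348755, 2.551823854446411e-07), (0.08066509664058685, 0.05399709939956665), 0.0007606371655128896) [-0.04185826 -0.03815768 -0.02526991] -0.011603887311792068 0.06906118186691962
16551 ((0.016030319035053253, -3.2391399145126343e-06), (0.11534635722637177, 0.05398711562156677), 0.00723488163203001) [-0.00997736 -0.00897    -0.00801093] -0.041642882047381716 0.07370025251829428
board plane [ 5.20680938e-06  3.78131350e-03 -9.02660293e-03]
```

To row units: 0.378 m is 0.504, 0.001 m is 0.0013, 0.001 rad is 0.0006.

Call:
move_arm:
  plan:
    - {"delta_pos":[0.0013,0.0533,0],"turn":[0,0,-0.0255],"fingers":0.5}
    - {"delta_pos":[0.0027,0.12,0],"turn":[0,0,-0.0573],"fingers":0.5}
    - {"delta_pos":[0.004,0.1867,0],"turn":[0,0,-0.0891],"fingers":0.5}
    - {"delta_pos":[0.0053,0.2533,0],"turn":[0,0,-0.121],"fingers":0.5}
    - {"delta_pos":[0.0067,0.32,0],"turn":[0,0,-0.1528],"fingers":0.5}
    - {"delta_pos":[0.008,0.3867,0],"turn":[0,0,-0.1846],"fingers":0.5}
    - {"delta_pos":[0.0093,0.44,0],"turn":[0,0,-0.2101],"fingers":0.5}
    - {"delta_pos":[0.0107,0.48,0],"turn":[0,0,-0.2292],"fingers":0.5}
    - {"delta_pos":[0.0107,0.504,0],"turn":[0,0.0006,-0.2375],"fingers":0.5}
    - {"delta_pos":[0.0107,0.504,0],"turn":[0,0.0006,-0.2375],"fingers":0.5}
    - {"delta_pos":[0.0107,0.504,0],"turn":[0,0.0006,-0.2375],"fingers":0.5}
    - {"delta_pos":[0.0107,0.504,0],"turn":[0,0.0006,-0.2375],"fingers":0.5}

```text
clock: 7.4
position: [0.5444, 0.0148, 0.2605]
ee_rot: [-0.037, 0.999, 0.0, -0.001]
ft_force: [-0.4, 0.2, -4.4]
grip_width: 0.639
grasp_force: 66.2
```

```bash
cat > tg.py <<'E'
from h import *
from scipy.optimize import least_squares
o,c,P=grab("wrist");p=P.reshape(-1,3)
q=p[(abs(p[:,0]-.534)<.07)&(abs(p[:,1]-.163)<.07)&(p[:,2]>.018)&(p[:,2]<.032)]
print('tape',len(q),cv2.minEnclosingCircle(q[:,:2].astype(np.float32)),cv2.minAreaRect(q[:,:2].astype(np.float32)))
for z in(.02,.05,.08):
    g=p[(abs(p[:,0]-.556)<.05)&(abs(p[:,1]+.132)<.05)&(p[:,2]>z)&(p[:,2]<z+.03)][:,:2]
    if len(g)>20: print('glue',len(g),least_squares(lambda t:np.hypot(*(g-t[:2]).T)-.0325,[.556,-.132],loss='soft_l1',f_scale=.003).x)
E
python3 - <<'E'
from tg import *
rows((.5443,.0155,.1,94.35),(.5443,.0155,.0115,94.35))
cv2.imwrite("pics/w3.png",c["color"][...,::-1])
E
```

```text
tape 2096 ((0.5336535573005676, 0.16755910217761993), 0.05272408947348595) ((0.5338459014892578, 0.17239153385162354), (0.1018042117357254, 0.09233346581459045), 3.4642810821533203)
glue 390 [ 0.55411379 -0.13296673]
glue 569 [ 0.55442987 -0.13214861]
glue 1051 [ 0.55686349 -0.13330589]
now [0.5444 0.0151 0.2605] yaw_y 94.25 t 7.45 F [-0.2  0.2 -3.7] j7 1.61
[-0.0003, 0.0002, 0.1605] [0.001, -0.0026, -0.0017]
[-0.0006, 0.0001, 0.249] [0.001, -0.0026, -0.0017]
```

View pics/w3.png

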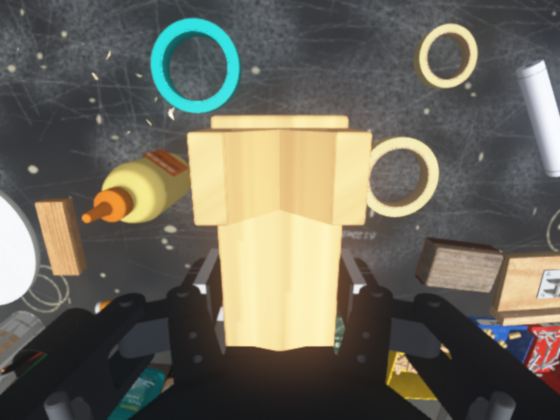

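The view shows the block level in the jaws, its vee running up the picture, with the glue bottle at (140,190) and the large pale roll at (400,177) on either side. Lowering it.

To row units: 0.248 m is 0.3307, 0.245 m is 0.3267, -0.002 rad is -0.0013.

Call:
move_arm:
  plan:
    - {"delta_pos":[0,0,0.0667],"turn":[0.0006,-0.0013,-0.0013],"fingers":0.5}
    - {"delta_pos":[0,0,0.1333],"turn":[0.0006,-0.0013,-0.0013],"fingers":0.5}
    - {"delta_pos":[0,0,0.2],"turn":[0.0006,-0.0013,-0.0013],"fingers":0.5}
    - {"delta_pos":[0,0,0.2533],"turn":[0.0006,-0.0013,-0.0013],"fingers":0.5}
    - {"delta_pos":[-0.0007,0,0.2933],"turn":[0.0006,-0.0013,-0.0013],"fingers":0.5}
    - {"delta_pos":[-0.0007,0,0.3173],"turn":[0.0006,-0.0013,-0.0013],"fingers":0.5}
    - {"delta_pos":[-0.0007,0,0.3267],"turn":[0.0006,-0.0013,-0.0013],"fingers":0.5}
    - {"delta_pos":[-0.0007,0,0.3307],"turn":[0.0006,-0.0013,-0.0013],"fingers":0.5}
    - {"delta_pos":[-0.0007,0,0.3307],"turn":[0.0006,-0.0013,-0.0013],"fingers":0.5}
    - {"delta_pos":[-0.0007,0,0.3307],"turn":[0.0006,-0.0013,-0.0013],"fingers":0.5}

```text
clock: 8.7
position: [0.5448, 0.0167, 0.0131]
ee_rot: [-0.039, 0.999, 0.0, 0.0]
ft_force: [0.3, -0.2, -3.8]
grip_width: 0.636
grasp_force: 66.0
```

```bash
python3 - <<'E'
from h import *
from scipy.optimize import least_squares
rows()
mids=[]
for n in("scene","side"):
    o,c,P=grab(n);p=P.reshape(-1,3)
    q=p[(abs(p[:,0]-.534)<.07)&(abs(p[:,1]-.163)<.07)&(p[:,2]>.018)&(p[:,2]<.032)][:,:2].astype(np.float32)
    r=cv2.minAreaRect(q)
    g=p[(abs(p[:,0]-.556)<.05)&(abs(p[:,1]+.132)<.05)&(p[:,2]>.03)&(p[:,2]<.1)][:,:2]
    G=least_squares(lambda t:np.hypot(*(g-t[:2]).T)-.0325,[.556,-.132],loss='soft_l1',f_scale=.003).x
    m=(np.array(r[0])+G)/2
    b=p[(abs(p[:,0]-.545)<.085)&(abs(p[:,1]-.0155)<.04)&(p[:,2]>.01)&(p[:,2]<.055)]
    lo=b[(b[:,2]<.023)];hi=b[b[:,2]>.046]
    print(n,'tape',r,'glue',G,'mid',m)
    print('  low',len(lo),cv2.minAreaRect(lo[:,:2].astype(np.float32)),'cheeks',len(hi),cv2.minAreaRect(hi[:,:2].astype(np.float32)))
E
```

```text
now [0.5448 0.0167 0.0131] yaw_y 94.49 t 8.7 F [ 0.3 -0.2 -3.8] j7 1.76
scene tape ((0.5297413468360901, 0.1666572242975235), (0.10590847581624985, 0.09351509809494019), 50.6866569519043) glue [ 0.55670637 -0.13293811] mid [0.54322386 0.01685956]
  low 306 ((0.5447181463241577, 0.011004088446497917), (0.06949053704738617, 0.15572670102119446), 86.75006866455078) cheeks 229 ((0.5443668961524963, 0.014940593391656876), (0.14030040800571442, 0.07851355522871017), 2.577863931655884)
side tape ((0.5240877270698547, 0.15779335796833038), (0.08161027729511261, 0.0947871133685112), 50.20468521118164) glue [ 0.55742983 -0.13306293] mid [0.54075878 0.01236522]
  low 316 ((0.5462617874145508, 0.013510037213563919), (0.14943477511405945, 0.06427009403705597), 5.5148773193359375) cheeks 216 ((0.5463807582855225, 0.013096824288368225), (0.13972826302051544, 0.07125499844551086), 6.025759696960449)
```

To row units: 0.0022 m is 0.0029, 0.0015 m is 0.002.

Call:
move_arm:
  plan:
    - {"delta_pos":[0,-0.0013,0.002],"turn":[0,0,0],"fingers":0.5}
    - {"delta_pos":[0,-0.0013,0.0029],"turn":[0,0,0],"fingers":0.5}
    - {"delta_pos":[0,-0.0013,0.0029],"turn":[0,0,0],"fingers":0.5}

```text
clock: 9.18
position: [0.5446, 0.0158, 0.0113]
ee_rot: [-0.039, 0.999, 0.001, -0.0]
ft_force: [-6.6, 0.9, 12.8]
grip_width: 0.638
grasp_force: 68.2
```

To row units: -0.25 m is -0.3333, -0.2 m is -0.2667.

Call:
move_arm:
  plan:
    - {"delta_pos":[0,0,0],"turn":[0,0,0],"fingers":0.15}
    - {"delta_pos":[0,0,0],"turn":[0,0,0],"fingers":0.15}
    - {"delta_pos":[0,0,0],"turn":[0,0,0],"fingers":0.15}
    - {"delta_pos":[0,0,-0.0533],"turn":[0,0,0],"fingers":0.15}
    - {"delta_pos":[0,0,-0.12],"turn":[0,0,0],"fingers":0.15}
    - {"delta_pos":[0,0,-0.2],"turn":[0,0,0],"fingers":0.15}
    - {"delta_pos":[0,0,-0.2667],"turn":[0,0,0],"fingers":0.1}
    - {"delta_pos":[0,0,-0.3333],"turn":[0,0,0],"fingers":0.1}
    - {"delta_pos":[0,0,-0.3333],"turn":[0,0,0],"fingers":0.1}
    - {"delta_pos":[0,0,-0.3333],"turn":[0,0,0],"fingers":0.1}

```text
clock: 10.42
position: [0.5443, 0.0156, 0.2594]
ee_rot: [-0.039, 0.999, 0.0, -0.001]
ft_force: [0.2, 1.2, -0.5]
grip_width: 0.901
grasp_force: 0.0
```

```bash
cat > rel.py <<'E'
from h import *
from scipy.optimize import least_squares
rows((.448,.345,.3,94),(.448,.345,.2,123))
for n in("scene","side","wrist"):
    o,c,P=grab(n);p=P.reshape(-1,3)
    cv2.imwrite(f"pics/r_{n}_{o['clock']:.1f}.png",c["color"][...,::-1])
    q=p[(abs(p[:,0]-.534)<.068)&(abs(p[:,1]-.163)<.063)&(p[:,2]>.017)&(p[:,2]<.032)][:,:2].astype(np.float32)
    T=np.array(cv2.minAreaRect(q)[0])
    # ring fit: rim annulus is 51.5 outside
    g=p[(abs(p[:,0]-.556)<.05)&(abs(p[:,1]+.132)<.05)&(p[:,2]>.03)&(p[:,2]<.1)][:,:2]
    G=least_squares(lambda t:np.hypot(*(g-t[:2]).T)-.0325,[.556,-.132],loss='soft_l1',f_scale=.003).x
    b=p[(abs(p[:,0]-.545)<.085)&(abs(p[:,1]-.0155)<.045)&(p[:,2]>.012)&(p[:,2]<.056)]
    hi=b[b[:,2]>.045];lo=b[b[:,2]<.024]
    d=G-T
    print(n,'tape',T.round(4),cv2.minAreaRect(q)[1],'glue',G.round(4),'dist',np.hypot(*d).round(4),'mid',((T+G)/2).round(4),'ang',np.degrees(np.arctan2(d[0],-d[1])).round(2))
    for k in(b,hi,lo): print('   ',len(k),np.round(np.array(sum([list(cv2.minAreaRect(k[:,:2].astype(np.float32))[i]) for i in(0,1)],[])),4),cv2.minAreaRect(k[:,:2].astype(np.float32))[2])
E
python3 rel.py; ls pics
```

```text
now [0.5443 0.0156 0.2594] yaw_y 94.48 t 10.425 F [ 0.2  1.2 -0.5] j7 1.62
[0.0703, 0.3359, -0.0405] [0.0001, -0.0015, 0.0085]
[0.0701, 0.3359, 0.0595] [0.0004, -0.0014, -0.4977]
scene tape [0.5324 0.1633] (0.10162640362977982, 0.10047534853219986) glue [ 0.5567 -0.133 ] dist 0.2972 mid [0.5446 0.0151] ang 4.68
    1107 [0.5445 0.013  0.1514 0.0612] 3.3510384559631348
    252 [0.5455 0.0129 0.1414 0.0594] 4.330877780914307
    525 [0.5444 0.0139 0.1511 0.0608] 3.8574178218841553
side tape [0.5355 0.1625] (0.10501089692115784, 0.10195498168468475) glue [ 0.5575 -0.1331] dist 0.2964 mid [0.5465 0.0147] ang 4.25
    763 [0.5466 0.0142 0.1499 0.0643] 4.235755443572998
    194 [0.5467 0.0134 0.1396 0.061 ] 3.6843607425689697
    322 [0.546  0.0148 0.1502 0.0623] 5.614025115966797
wrist tape [0.5342 0.166 ] (0.10338874906301498, 0.10119038075208664) glue [ 0.555  -0.1324] dist 0.2992 mid [0.5446 0.0168] ang 4.0
    5562 [0.5436 0.0162 0.145  0.0562] 4.428013801574707
    1629 [0.5458 0.0165 0.139  0.056 ] 4.34677791595459
    2875 [0.5288 0.015  0.1154 0.0561] 4.485119342803955
c1.png
r_scene_10.4.png
r_side_10.5.png
r_wrist_10.5.png
scene0.png
side0.png
w1.png
w2.png
w3.png
```

To row units: 0.336 m is 0.448, 0.315 m is 0.42, -0.26 rad is -0.1655.

Call:
move_arm:
  plan:
    - {"delta_pos":[0.0133,0.06,0],"turn":[0,0,-0.0382],"fingers":0.1}
    - {"delta_pos":[0.0267,0.12,0],"turn":[0,0,-0.0764],"fingers":0.1}
    - {"delta_pos":[0.04,0.1867,0],"turn":[0,0,-0.121],"fingers":0.1}
    - {"delta_pos":[0.0533,0.2533,0],"turn":[0,0,-0.1655],"fingers":0.1}
    - {"delta_pos":[0.0667,0.32,0.0133],"turn":[0,0,-0.2101],"fingers":0.1}
    - {"delta_pos":[0.08,0.3733,0.04],"turn":[0,0,-0.2546],"fingers":0.1}
    - {"delta_pos":[0.0933,0.42,0.0667],"turn":[0,0,-0.2928],"fingers":0.1}
    - {"delta_pos":[0.0933,0.448,0.08],"turn":[0,-0.0006,-0.3183],"fingers":0.1}
    - {"delta_pos":[0.0933,0.448,0.08],"turn":[0,-0.0006,-0.3183],"fingers":0.1}
    - {"delta_pos":[0.0933,0.448,0.08],"turn":[0,-0.0006,-0.3183],"fingers":0.1}
    - {"delta_pos":[0.0933,0.448,0.08],"turn":[0,-0.0006,-0.3183],"fingers":0.1}

```text
clock: 11.95
position: [0.4495, 0.3439, 0.2009]
ee_rot: [-0.284, 0.959, 0.0, 0.001]
ft_force: [0.2, 0.5, 0.5]
grip_width: 0.903
grasp_force: 0.0
```

```bash
cat > bar.py <<'E'
from h import *
o,c,P=grab("wrist");p=P.reshape(-1,3);p=p[np.hypot(p[:,0]-.448,p[:,1]-.347)<.09]
for lo in(.008,.014,.02):
    q=p[(p[:,2]>lo)&(p[:,2]<.04)];print(len(q),cv2.minAreaRect(q[:,:2].astype(np.float32)),np.percentile(q[:,2],99))
E
python3 - <<'E'
from bar import *
cv2.imwrite("pics/w4.png",c["color"][...,::-1])
rows((.4465,.3475,.07,123.7))
E
```

```text
3763 ((0.4449515640735626, 0.35032182931900024), (0.1508598029613495, 0.0292708408087492), 33.493614196777344) 0.03126743021347985
3763 ((0.4449515640735626, 0.35032182931900024), (0.1508598029613495, 0.0292708408087492), 33.493614196777344) 0.03126743021347985
3611 ((0.4454001188278198, 0.3504471480846405), (0.1499621570110321, 0.02881569229066372), 33.45981216430664) 0.03130337832966015
now [0.4494 0.3441 0.2009] yaw_y 123.00 t 12.0 F [-0.6 -1.3  0.4] j7 1.47
[0.0007, 0.0044, 0.1309] [0.0002, 0.0013, -0.0121]
```

View pics/w4.png

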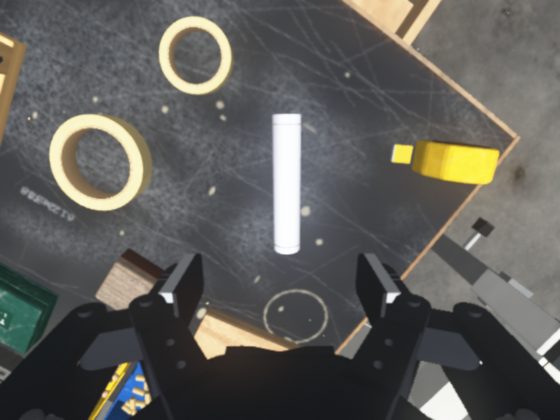

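The bar lies clear at (287,183), parallel to the tool x axis. Descending and grasping.

To row units: 0.187 m is 0.2493, 0.18 m is 0.24, -0.009 rad is -0.0057.

Call:
move_arm:
  plan:
    - {"delta_pos":[0,0.0093,0.0667],"turn":[0,0.0006,-0.0057],"fingers":0.3}
    - {"delta_pos":[0,0.0093,0.1333],"turn":[0,0.0006,-0.0057],"fingers":0.3}
    - {"delta_pos":[0,0.0093,0.1867],"turn":[0,0.0006,-0.0057],"fingers":0.3}
    - {"delta_pos":[0,0.0093,0.22],"turn":[0,0.0006,-0.0057],"fingers":0.3}
    - {"delta_pos":[0,0.0093,0.24],"turn":[0,0.0006,-0.0057],"fingers":0.3}
    - {"delta_pos":[0,0.0093,0.2493],"turn":[0,0.0006,-0.0057],"fingers":0.3}
    - {"delta_pos":[0,0.0093,0.2493],"turn":[0,0.0006,-0.0057],"fingers":0.3}
    - {"delta_pos":[0,0.0093,0.2493],"turn":[0,0.0006,-0.0057],"fingers":0.3}

```text
clock: 13.0
position: [0.4452, 0.3514, 0.0142]
ee_rot: [-0.289, 0.957, 0.0, 0.0]
ft_force: [-0.6, 0.2, 0.1]
grip_width: 0.7
grasp_force: 0.0
```

```bash
python3 - <<'E'
from bar import *
rows((.4452,.350,.0135,123.5))
E
```

```text
17903 ((0.43485912680625916, 0.33984094858169556), (0.11844337731599808, 0.07993657886981964), 57.67028045654297) 0.03851239721063243
17703 ((0.43485912680625916, 0.33984094858169556), (0.11844337731599808, 0.07993657886981964), 57.67028045654297) 0.03852937336988368
16779 ((0.4346905052661896, 0.3395744562149048), (0.11686234921216965, 0.07993657886981964), 57.67028045654297) 0.03861726255094506
now [0.4452 0.3514 0.0141] yaw_y 123.64 t 13.05 F [ 0.6 -0.5  0. ] j7 1.53
[0.0007, -0.0011, 0.0006] [0.0005, 0.0007, 0.0024]
```

To row units: -0.001 m is -0.0013, 0.0005 m is 0.0007.

Call:
move_arm:
  plan:
    - {"delta_pos":[0.0007,-0.0013,0.0007],"turn":[0,0,0],"fingers":0.5}
    - {"delta_pos":[0.0007,-0.0013,0.0007],"turn":[0,0,0],"fingers":0.6}
    - {"delta_pos":[0.0007,-0.0013,0.0007],"turn":[0,0,0],"fingers":0.8}
    - {"delta_pos":[0.0007,-0.0013,0.0007],"turn":[0,0,0],"fingers":0.8}
    - {"delta_pos":[0.0007,-0.0013,0.0007],"turn":[0,0,0],"fingers":0.8}
    - {"delta_pos":[0.0007,-0.0013,0.0007],"turn":[0,0,0],"fingers":0.8}
  force: 60

```text
clock: 13.8
position: [0.4449, 0.35, 0.0131]
ee_rot: [-0.289, 0.957, 0.0, -0.0]
ft_force: [-1.5, -1.7, 5.2]
grip_width: 0.331
grasp_force: 58.9
```

To row units: -0.19 m is -0.2533, -0.17 m is -0.2267.

Call:
move_arm:
  plan:
    - {"delta_pos":[0,0,-0.04],"turn":[0,0,0],"fingers":0.8}
    - {"delta_pos":[0,0,-0.1067],"turn":[0,0,0],"fingers":0.8}
    - {"delta_pos":[0,0,-0.1733],"turn":[0,0,0],"fingers":0.8}
    - {"delta_pos":[0,0,-0.2267],"turn":[0,0,0],"fingers":0.8}
    - {"delta_pos":[0,0,-0.2533],"turn":[0,0,0],"fingers":0.8}
    - {"delta_pos":[0,0,-0.2533],"turn":[0,0,0],"fingers":0.8}
    - {"delta_pos":[0,0,-0.2533],"turn":[0,0,0],"fingers":0.8}

```text
clock: 14.68
position: [0.4443, 0.3495, 0.2011]
ee_rot: [-0.289, 0.957, -0.001, -0.001]
ft_force: [-0.6, 0.7, -3.1]
grip_width: 0.329
grasp_force: 59.8
```

```bash
python3 - <<'E'
from h import *
o,c,P=grab("wrist")
R=Ro.from_quat(o["ee_rot"]).as_matrix();T=(P-o["position"])@R
q=T[(T[...,2]<.03)&(T[...,2]>-.035)&(abs(T[...,1])<.0135)&(T[...,0]>-.03)&(T[...,0]<.1)]
print(len(q),q[:,0].min(),q[:,0].max(),np.percentile(q[:,0],99.5))
# top ridge line fit: z vs x near ridge
t=q[(q[:,0]>.02)&(q[:,0]<.07)]
xs=np.linspace(.02,.07,11);rid=[]
for a,b in zip(xs[:-1],xs[1:]):
    k=t[(t[:,0]>=a)&(t[:,0]<b)]
    f=np.polyfit(k[:,1],np.sqrt(1),0) if 0 else None
    w=k[k[:,2]<np.percentile(k[:,2],30)];rid.append(((a+b)/2,w[:,1].mean(),np.percentile(k[:,2],5)))
rid=np.array(rid);print('y slope',np.polyfit(rid[:,0],rid[:,1],1),'z slope',np.polyfit(rid[:,0],rid[:,2],1))
rows((.5456,.0158,.2,94.48))
cv2.imwrite("pics/w5.png",c["color"][...,::-1])
E
```

```text
13730 -0.029999919253225465 0.07459474271230498 0.07406302506998882
y slope [0.00155597 0.00014983] z slope [-0.00191324 -0.01728094]
now [0.4443 0.3494 0.201 ] yaw_y 123.65 t 14.725 F [ 0.   0.2 -2.9] j7 1.47
[0.1005, -0.3339, 0.0015] [-0.0012, -0.0031, 0.5091]
```

View pics/w5.png

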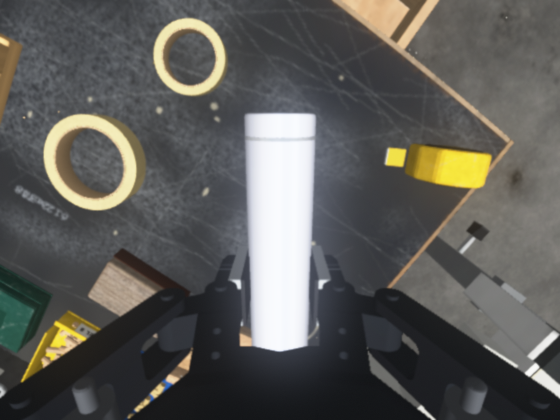

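The bar sits straight and centred in the jaws, its end at (280,125). Carrying it over the V-block.

To row units: -0.334 m is -0.4453, -0.315 m is -0.42, -0.002 rad is -0.0013.

Call:
move_arm:
  plan:
    - {"delta_pos":[0.016,-0.0533,0],"turn":[0,0,0.0382],"fingers":0.8}
    - {"delta_pos":[0.0333,-0.1133,0],"turn":[0,0,0.0828],"fingers":0.8}
    - {"delta_pos":[0.0533,-0.1733,0],"turn":[0,0,0.1273],"fingers":0.8}
    - {"delta_pos":[0.0733,-0.24,0],"turn":[0,0,0.1719],"fingers":0.8}
    - {"delta_pos":[0.0933,-0.3067,0],"turn":[0,0,0.2228],"fingers":0.8}
    - {"delta_pos":[0.1133,-0.3733,0],"turn":[-0.0006,-0.0013,0.2737],"fingers":0.8}
    - {"delta_pos":[0.1267,-0.42,0],"turn":[-0.0006,-0.0019,0.3056],"fingers":0.8}
    - {"delta_pos":[0.134,-0.4453,0],"turn":[-0.0006,-0.0019,0.324],"fingers":0.8}
    - {"delta_pos":[0.134,-0.4453,0],"turn":[-0.0006,-0.0019,0.324],"fingers":0.8}
    - {"delta_pos":[0.134,-0.4453,0],"turn":[-0.0006,-0.0019,0.324],"fingers":0.8}
    - {"delta_pos":[0.134,-0.4453,0],"turn":[-0.0006,-0.0019,0.324],"fingers":0.8}

```text
clock: 16.1
position: [0.5461, 0.0177, 0.2025]
ee_rot: [-0.04, 0.999, 0.001, 0.001]
ft_force: [-0.3, 0.3, -1.7]
grip_width: 0.327
grasp_force: 59.9
```

```bash
python3 - <<'E'
from h import *
rows((.5456,.0158,.1,94.48),(.5456,.0158,.060,94.48))
o,c,P=grab("wrist");p=P.reshape(-1,3)
b=p[(abs(p[:,0]-.545)<.085)&(abs(p[:,1]-.0155)<.045)&(p[:,2]>.012)&(p[:,2]<.056)]
for lo in(.012,.04):
  k=b[b[:,2]>lo];print(len(k),cv2.minAreaRect(k[:,:2].astype(np.float32)))
E
```

```text
now [0.5461 0.0177 0.2025] yaw_y 94.62 t 16.1 F [-0.3  0.3 -1.7] j7 1.64
[0.0008, -0.002, 0.1025] [0.0019, 0.0015, 0.0025]
[0.0009, -0.0021, 0.1425] [0.0019, 0.0015, 0.0025]
0 ((0.0, 0.0), (0.0, 0.0), 0.0)
0 ((0.0, 0.0), (0.0, 0.0), 0.0)
```

To row units: 0.138 m is 0.184, 0.04 m is 0.0533, 0.0025 rad is 0.0016.

Call:
move_arm:
  plan:
    - {"delta_pos":[0.0013,-0.0027,0.0533],"turn":[0.0013,0.0006,0.0016],"fingers":0.8}
    - {"delta_pos":[0.0013,-0.0027,0.1067],"turn":[0.0013,0.0006,0.0016],"fingers":0.8}
    - {"delta_pos":[0.0013,-0.0027,0.1467],"turn":[0.0013,0.0006,0.0016],"fingers":0.8}
    - {"delta_pos":[0.0013,-0.0027,0.1733],"turn":[0.0013,0.0006,0.0016],"fingers":0.8}
    - {"delta_pos":[0.0013,-0.0027,0.184],"turn":[0.0013,0.0006,0.0016],"fingers":0.8}
    - {"delta_pos":[0.0013,-0.0027,0.184],"turn":[0.0013,0.0006,0.0016],"fingers":0.8}
    - {"delta_pos":[0.0013,-0.0027,0.184],"turn":[0.0013,0.0006,0.0016],"fingers":0.8}

```text
clock: 17.02
position: [0.5464, 0.0145, 0.0657]
ee_rot: [-0.038, 0.999, -0.0, 0.001]
ft_force: [-0.1, -0.7, -2.6]
grip_width: 0.33
grasp_force: 60.0
```

```bash
python3 - <<'E'
from h import *
rows((.5456,.0158,.056,94.48),(.5456,.0158,.054,94.48))
E
```

```text
now [0.5464 0.0145 0.0657] yaw_y 94.35 t 17.025 F [-0.1 -0.7 -2.6] j7 1.73
[0.0007, 0.0013, 0.0097] [-0.0002, 0.0024, -0.0022]
[0.0007, 0.0013, 0.0117] [-0.0002, 0.0024, -0.0022]
```

To row units: 0.009 m is 0.012, 0.001 m is 0.0013, -0.002 rad is -0.0013.

Call:
move_arm:
  plan:
    - {"delta_pos":[0.0013,0.0013,0.0053],"turn":[0,0.0013,-0.0013],"fingers":0.8}
    - {"delta_pos":[0.0013,0.0013,0.0093],"turn":[0,0.0013,-0.0013],"fingers":0.8}
    - {"delta_pos":[0.0013,0.0013,0.012],"turn":[0,0.0013,-0.0013],"fingers":0.8}
    - {"delta_pos":[0.0013,0.0013,0.012],"turn":[0,0.0013,-0.0013],"fingers":0.8}
    - {"delta_pos":[0.0013,0.0013,0.012],"turn":[0,0.0013,-0.0013],"fingers":0.8}

```text
clock: 17.65
position: [0.5447, 0.0152, 0.0557]
ee_rot: [-0.039, 0.999, -0.0, -0.0]
ft_force: [0.2, -0.8, -2.5]
grip_width: 0.331
grasp_force: 60.0
```

```bash
python3 - <<'E'
from h import *
rows((.5456,.0158,.056,94.48),(.5456,.0158,.054,94.48))
print(get_obs()["torque"])
E
```

```text
now [0.5447 0.0152 0.0557] yaw_y 94.45 t 17.65 F [ 0.2 -0.8 -2.5] j7 1.74
[-0.0009, 0.0005, -0.0003] [-0.0006, -0.001, -0.0006]
[-0.0009, 0.0005, 0.0017] [-0.0006, -0.001, -0.0006]
[-0.04247913 -0.02481505 -0.02243099]
```

To row units: 0.002 m is 0.0027, 0.001 m is 0.0013.

Call:
move_arm:
  plan:
    - {"delta_pos":[-0.0007,0.0007,0.0013],"turn":[0,0,0],"fingers":0.8}
    - {"delta_pos":[-0.0007,0.0007,0.0027],"turn":[0,0,0],"fingers":0.8}
    - {"delta_pos":[-0.0007,0.0007,0.0027],"turn":[0,0,0],"fingers":0.8}
    - {"delta_pos":[-0.0007,0.0007,0.0027],"turn":[0,0,0],"fingers":0.8}

```text
clock: 18.15
position: [0.5453, 0.0158, 0.0541]
ee_rot: [-0.039, 0.999, -0.0, -0.0]
ft_force: [-2.6, -0.4, 5.3]
grip_width: 0.334
grasp_force: 60.9
```

To row units: 0.0005 m is 0.0007.

Call:
move_arm:
  plan:
    - {"delta_pos":[0,0,0.0007],"turn":[0,0,0],"fingers":0.8}
    - {"delta_pos":[0,0,0.0007],"turn":[0,0,0],"fingers":0.8}
    - {"delta_pos":[0,0,0.0007],"turn":[0,0,0],"fingers":0.8}
    - {"delta_pos":[0,0,0.0007],"turn":[0,0,0],"fingers":0.8}

```text
clock: 18.65
position: [0.5454, 0.0158, 0.0541]
ee_rot: [-0.039, 0.999, -0.0, -0.0]
ft_force: [-6.0, -0.6, 12.1]
grip_width: 0.331
grasp_force: 61.6
```

```bash
python3 - <<'E'
from h import *
for i in range(6):
    o=get_obs();print(o["clock"],o["ft_force"].round(2),o["torque"].round(2),o["position"].round(4));c=camera("scene")
cv2.imwrite("pics/s9.png",cv2.resize(c["color"][130:290,180:400],None,fx=3,fy=3,interpolation=cv2.INTER_CUBIC)[...,::-1])
E
```

```text
18.65 [-6.   -0.6  12.08] [0.01 1.2  0.16] [0.5454 0.0158 0.0541]
18.7 [-6.020e+00  1.000e-02  1.174e+01] [0.01 1.13 0.2 ] [0.5454 0.0158 0.0541]
18.75 [-5.14  0.3  11.16] [-0.    1.2   0.16] [0.5454 0.0158 0.0541]
18.8 [-5.65 -0.57 12.19] [-0.04  1.1   0.14] [0.5453 0.0158 0.054 ]
18.85 [-6.26 -0.02 11.97] [-0.04  1.19  0.17] [0.5454 0.0158 0.054 ]
18.9 [-5.35 -0.39 11.99] [-0.04  1.14  0.15] [0.5453 0.0158 0.054 ]
```

View pics/s9.png

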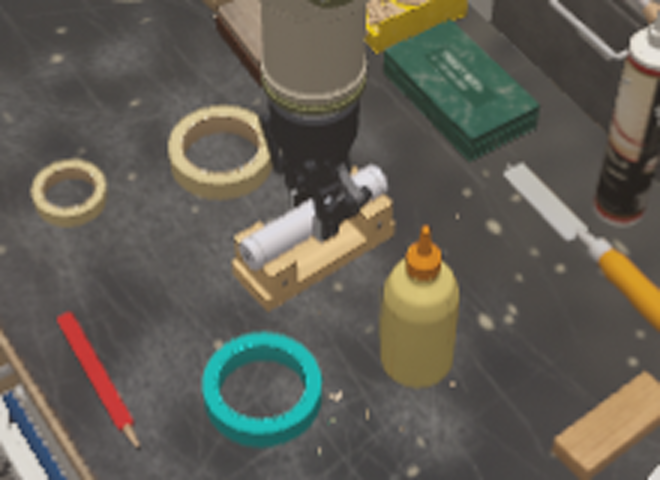

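The bar lies in both vees at (315,215), between the roll at (220,150) and the bottle at (420,320). The press is 12 N with 6 N along the bar, so I trim both.

To row units: 0.0004 m is 0.0005, -0.0001 m is -0.0001.

Call:
move_arm:
  plan:
    - {"delta_pos":[0.0005,0,-0.0001],"turn":[0,0,0],"fingers":0.8}
    - {"delta_pos":[0.0005,0,-0.0001],"turn":[0,0,0],"fingers":0.8}
    - {"delta_pos":[0.0005,0,-0.0001],"turn":[0,0,0],"fingers":0.8}

```text
clock: 19.32
position: [0.5453, 0.0158, 0.0541]
ee_rot: [-0.039, 0.999, -0.0, 0.0]
ft_force: [-2.2, -0.4, 8.8]
grip_width: 0.331
grasp_force: 61.2
```

```bash
python3 - <<'E'
from h import *
for i in range(5):
    o=get_obs();print(o["ft_force"].round(2),o["torque"].round(2));c=camera("side")
P=pts(c,"side");p=P.reshape(-1,3)
t=p[(abs(p[:,0]-.545)<.09)&(abs(p[:,1]-.0155)<.04)&(p[:,2]>.058)&(p[:,2]<.078)&(abs(p[:,0]-.545)>.04)]
r=cv2.minAreaRect(t[:,:2].astype(np.float32));print('bar',r)
for s in(-1,1):
    k=t[s*(t[:,0]-.545)>.04];print(s,np.percentile(k[:,2],95))
print(hand_in())
E
```

```text
[-2.22 -0.42  8.76] [-0.01  0.58  0.11]
[-2.77  0.25  8.48] [-0.    0.58  0.15]
[-1.95 -0.25  8.56] [-0.03  0.6   0.14]
[-2.23  0.02  8.02] [0.01 0.59 0.14]
[-3.18 -0.31  8.76] [-0.01  0.61  0.16]
bar ((0.5472993850708008, 0.009896366856992245), (0.15091228485107422, 0.02771528623998165), 4.361365795135498)
-1 0.06944791476735807
1 0.0694912071251123
the job is handed in; nothing more can be done
None
```

The job is handed in: the V-block stands midway between the glue bottle and the tape, square to their line to within the cameras' few mm and about half a degree, and the bar lies level and centred in the vee. The gripper is still pressing it down with about 8.5 N, plus the bar's own weight.

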